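Load the tool-trolley rail with the next job's milling holders

TASK

Load the trolley rail for the next job: move the four milling tool holders from the wooden rack into the rail, each into the socket of the same colour as the ring on its flange, upright with the flange fully down on the socket. Set them in without dropping them, and leave the white hub and the yellow box where they stand.

Things in the scene. Friction and masses are not known exactly. Their poses are not given: they have to be found in the camera images.
- holder_red: Steel tool holder, RED ring on its flange: a collet chuck with a slotted dark nut and a flat end mill; 0.3 to 0.65 kg, upright in the wooden rack. Origin: on the axis in the flange's underside, z up the axis. Below: taper 31 mm wide, 18 mm at 48 mm down, then a stud to 68 mm down. Above: flange 46 mm wide, with ring 22 mm high; round body 30 mm wide (grip it 24 to 54 mm up); tool tip 80 mm up.
- holder_blue: Steel tool holder, BLUE ring on its flange: a plain side-lock holder with two clamp screws and a stubby indexable cutter; 0.3 to 0.65 kg, upright in the wooden rack. Origin: on the axis in the flange's underside, z up the axis. Below: taper 31 mm wide, 18 mm at 48 mm down, then a stud to 68 mm down. Above: flange 46 mm wide, with ring 22 mm high; round body 34 mm wide (grip it 24 to 54 mm up); tool tip 80 mm up.
- holder_yellow: Steel tool holder, YELLOW ring on its flange: a keyless drill chuck with a ribbed sleeve and a thin drill; 0.3 to 0.65 kg, upright in the wooden rack. Origin: on the axis in the flange's underside, z up the axis. Below: taper 31 mm wide, 18 mm at 48 mm down, then a stud to 68 mm down. Above: flange 46 mm wide, with ring 22 mm high; round body 36 mm wide (grip it 24 to 54 mm up); tool tip 80 mm up.
- holder_green: Steel tool holder, GREEN ring on its flange: a slim pale shrink-fit holder with a pointed spot drill; 0.3 to 0.65 kg, upright in the wooden rack. Origin: on the axis in the flange's underside, z up the axis. Below: taper 31 mm wide, 18 mm at 48 mm down, then a stud to 68 mm down. Above: flange 46 mm wide, with ring 22 mm high; round body 26 mm wide (grip it 24 to 54 mm up); tool tip 80 mm up.
- socket_red: Fixed red plastic socket in the trolley rail: collar 56 mm across, bore 35 mm, open below. Origin: centre of the mouth in the top face, z up; a seated holder's origin lies here. Sockets and rack holes are level (76 mm above the bench), each kind in a straight row 74 mm apart in any order; the rows run across x within 6 degrees, 95 mm or more apart, either one nearer.
- socket_blue: Fixed blue plastic socket in the trolley rail: collar 56 mm across, bore 35 mm, open below. Origin: centre of the mouth in the top face, z up; a seated holder's origin lies here. Sockets and rack holes are level (76 mm above the bench), each kind in a straight row 74 mm apart in any order; the rows run across x within 6 degrees, 95 mm or more apart, either one nearer.
- socket_yellow: Fixed yellow plastic socket in the trolley rail: collar 56 mm across, bore 35 mm, open below. Origin: centre of the mouth in the top face, z up; a seated holder's origin lies here. Sockets and rack holes are level (76 mm above the bench), each kind in a straight row 74 mm apart in any order; the rows run across x within 6 degrees, 95 mm or more apart, either one nearer.
- socket_green: Fixed green plastic socket in the trolley rail: collar 56 mm across, bore 35 mm, open below. Origin: centre of the mouth in the top face, z up; a seated holder's origin lies here. Sockets and rack holes are level (76 mm above the bench), each kind in a straight row 74 mm apart in any order; the rows run across x within 6 degrees, 95 mm or more apart, either one nearer.
- hub: Bystander, loose: white plastic flanged hub, 116 mm across, 58 mm high, standing on the bench left of the racks. Origin: centre of its underside.
- insert_box: Bystander, loose: closed yellow plastic box, 77 by 57 mm, 42 mm high, standing on the bench right of the racks. Origin: centre of its underside.
There are look-alikes about, which are no part of the job. Leave any turquoise look-alike of the holder_red alone. Leave any purple look-alike of the holder_blue alone.

How it is judged (in metres and radians):
At the end, for the whole second after the job is handed in: Each of the four holders stands in the socket of its own ring's colour: axis within 8 mm of the socket's centre, flange within 4 mm of the collar's top, tilted less than 0.08 rad, at rest (under 0.02 m/s) and released (horizontal distance between holder_red and socket_red below 0.008 m and z of holder_red in the frame of socket_red between -0.004 and 0.004 m and angle between each of holder_red, holder_blue, holder_yellow, holder_green's own z axis and vertical below 0.08 rad and linear speed of each of holder_red, holder_blue, holder_yellow, holder_green below 0.02 m/s and contact force between the fingers and holder_red below 0.1 N and horizontal distance between holder_blue and socket_blue below 0.008 m and z of holder_blue in the frame of socket_blue between -0.004 and 0.004 m and contact force between the fingers and holder_blue below 0.1 N and horizontal distance between holder_yellow and socket_yellow below 0.008 m and z of holder_yellow in the frame of socket_yellow between -0.004 and 0.004 m and contact force between the fingers and holder_yellow below 0.1 N and horizontal distance between holder_green and socket_green below 0.008 m and z of holder_green in the frame of socket_green between -0.004 and 0.004 m and contact force between the fingers and holder_green below 0.1 N); the robot touches nothing.
It fails at once if a holder is dropped: it moves faster than 0.7 m/s (a fall of some 25 mm) with no finger on it ((linear speed of holder_red above 0.7 m/s and contact force between the fingers and holder_red below 0.1 N) or (linear speed of holder_blue above 0.7 m/s and contact force between the fingers and holder_blue below 0.1 N) or (linear speed of holder_yellow above 0.7 m/s and contact force between the fingers and holder_yellow below 0.1 N) or (linear speed of holder_green above 0.7 m/s and contact force between the fingers and holder_green below 0.1 N)).
It fails at once if the white hub or the yellow box is shifted more than 30 mm (distance of any of hub, insert_box from where it was at the start of the episode above 0.03 m).
It also fails if it takes over 91 s, if anything falls off the work surface, if the arm or the gripper's body presses on something with over 40 N, if the wrist force passes 120 N, or if a joint passes its speed limit or range.

ROBOT

A 6-joint arm with a two-finger parallel gripper is mounted at the origin on the work surface. World frame = base frame: x ahead of the robot, y to its left, z up, the work surface at z = 0. Lengths are in mm, angles in rad, forces in N, time in s.
With the tool pointing down it reaches from about 350 to 875 mm from the base axis. Payload 15.5 kg.
Tool frame: the origin (TCP) lies midway between the tips of the shut fingers; the grasp point (between the pads) lies env.grasp_offset behind it (env.grasp_offset is the distance from the TCP to the grasp point, in mm); z points along the fingers, y is the direction in which the jaws open and shut (so a half turn about z gives the same grasp; the last joint's range is limited). The gripper opens to 85 mm and grips with 20 to 120 N. Pads are 22 mm wide; open, the fingers measure 114 mm over their backs; the gripper's body (76 mm by 85 mm) begins 54 mm behind the grasp point. The pads swing forward as they close: fully open they stand 13 mm farther back than shut.
Start: joints at [-1.254, 0.494, 1.345, -0, 1.302, -0.096], TCP at [250.736, -572.501, 231.277] pointing down, gripper open.
Joint ranges: [-2.91, 2.91], [-0.82, 2.16], [0.22, 2.67], [-1.22, 4.37], [0.12, 2.79], [-3.08, 3.08]. Speed limits (rad/s): [1.89, 1.89, 2.57, 3.01, 3.01, 3.01].

INTERFACE

Orientations are given as a unit quaternion [w, x, y, z].
In Python, from workcell import env gives the robot as it stands. The module is installed in compiled form; this text tells all that it offers.
- The arm moves only by the shell command python3 -m handwheel 'ROWS' [FORCE]. ROWS is JSON, a list of rows, each a list of 7 numbers: the shift along the tool's x, y, z in mm, then the turn, a rotation vector about the tool's x, y, z in degrees, then the closure, from 0 (fully open) to 1 (shut). A call has exactly 8 rows; each row is the pose to reach, as a shift and turn from the pose commanded when the call began, along the tool's axes at that moment; what a row does not reach only later rows make up. A row lasts 1/12 s, in which the tool goes at most 41.7 mm and 7.16 degrees, less where a joint would pass 70% of its speed; a pose out of reach is approached as far as the arm can. A call with a gripper value outside its range is refused whole. The fingers move at their own pace and stop on an object; FORCE is the grip in N (left out, the last holds). Time passes only in rows, so rows that repeat a pose let the fingers close, or fill a call up. It gives the time, the measured TCP pose, the force and the opening at its end, in the units of the state.
- env.read_state(): the state, without advancing time (a new reading comes with each control period).
- env.capture(name): name is "scene" or "side" or "wrist"; returns (picture, depth): 420x560x3 uint8, red, green, blue; 420x560 float32, mm along the optical axis (not along the pixel's ray), 0 where there is no reading.
- env.calibration(name): a dict with "fx", "fy", "cx", "cy" (pixels), "rvec" (rotation vector, rad) and "tvec" (3), from world to camera coordinates, as OpenCV has them. Camera axes: x right, y down, z forward; pixel columns grow to the right and rows downward; lengths in mm; the calibration is good to about 2 mm. A picture is of the moment at which its call begins: read the wrist's pose just before it. calibration takes no time and is no camera call; for the wrist camera it gives the pose at the moment of the call.
- env.job_done(): hands the job in, once; it reports no verdict.
The state is a dict: "time": time; "joints": joint angles; "dq": joint speeds; "joint_torque": joint torques, N m; "eef_pos": TCP position; "tcp_rot": TCP orientation; "force": force on the tool from outside, world axes, zero at the start; "moment": the same for the moment, N m; "finger_gap": finger opening in mm.
Only numpy, scipy, OpenCV 4.12 (cv2) and the standard library are available. Lean on these libraries where they do the work, as an engineer would, in place of code of your own. Each camera call takes 0.05 s, during which the arm holds its last target.

## Working session

There is one attempt and no reset: what is moved stays moved. The work goes in short steps, Python scripts to look and compute and a shell command to move; the robot and the scene stay as the last step left them, time stands still between calls to the robot, and variables do not carry over. Pictures are saved under pics/ and viewed, and the job is handed in when it is done.

```bash
mkdir -p pics; cat > h.py <<'E'
import numpy as np, cv2
from workcell import env
def cap(n,tag):
    c=env.calibration(n); p,d=env.capture(n)
    cv2.imwrite(f'pics/{tag}.png',p[:,:,::-1]); np.savez(f'{tag}.npz',p=p,d=d,**{k:np.array(v) for k,v in c.items()})
    return p,d,c
def load(tag):
    z=np.load(f'{tag}.npz'); return z['p'],z['d'],z
def ray(c,u,v,z):
    R=cv2.Rodrigues(np.array(c['rvec'],float))[0]; t=np.array(c['tvec'],float).ravel()
    o=-R.T@t; r=R.T@np.array([(u-c['cx'])/c['fx'],(v-c['cy'])/c['fy'],1.])
    return o+r*(z-o[2])/r[2]
def pt(c,u,v,dep):
    R=cv2.Rodrigues(np.array(c['rvec'],float))[0]; t=np.array(c['tvec'],float).ravel()
    return R.T@(np.array([(u-c['cx'])/c['fx']*dep,(v-c['cy'])/c['fy']*dep,dep])-t)
def proj(c,P):
    return cv2.projectPoints(np.array(P,float).reshape(-1,3),np.array(c['rvec'],float),np.array(c['tvec'],float),np.array([[c['fx'],0,c['cx']],[0,c['fy'],c['cy']],[0,0,1.]]),None)[0].reshape(-1,2)
E
python3 - <<'E'
from h import *
for n in('scene','side','wrist'):
    p,d,c=cap(n,n+'0'); R=cv2.Rodrigues(np.array(c['rvec'],float))[0]
    print(n,c['fx'],-R.T@np.array(c['tvec']).ravel(),R[2])
s=env.read_state();print(s,env.grasp_offset)
E
```

```text
scene 386.5360760766285 [1026.46170825  246.93712197  792.74556301] [-0.58980621 -0.25130065 -0.76744812]
side 478.0548076027323 [ 67.88160579 727.39826744 846.81737761] [ 0.38218354 -0.64287041 -0.66381728]
wrist 346.26507309559605 [ 326.19187055 -538.04328582  374.34152885] [-0.29299815 -0.12666534 -0.94768559]
{'time': 0.15, 'joints': array([-1.25350246e+00,  4.94016887e-01,  1.34595482e+00, -4.95917502e-06,
        1.30248747e+00, -9.55057620e-02]), 'dq': array([ 3.78228611e-04, -8.70975382e-05, -2.66857518e-03,  3.54415490e-04,
        2.19373343e-04, -1.26352359e-04]), 'joint_torque': array([-9.82973233e-05, -8.82539177e+01, -3.84066045e+01, -2.59994215e-05,
        7.09749045e-03, -4.55238091e-05]), 'eef_pos': array([ 250.6528861 , -572.25838639,  230.86339785]), 'tcp_rot': array([-4.30336423e-04,  9.78774843e-01,  2.04938087e-01, -5.03236944e-05]), 'force': array([ 0.37651241, -0.42482278,  0.45734437]), 'moment': array([ 0.00422968,  0.00247864, -0.0030796 ]), 'finger_gap': 85.59575512343802} 18.700000000000003
```

View pics/scene0.png

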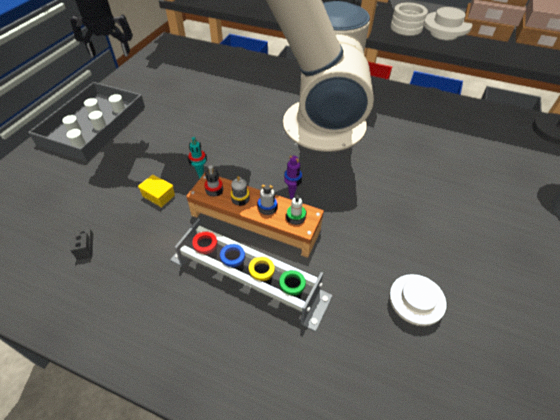

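View pics/side0.png

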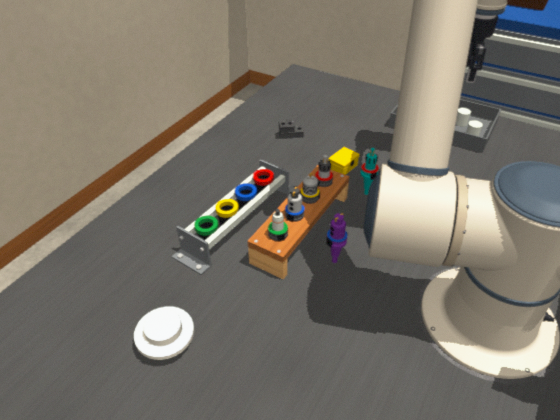

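View pics/wrist0.png

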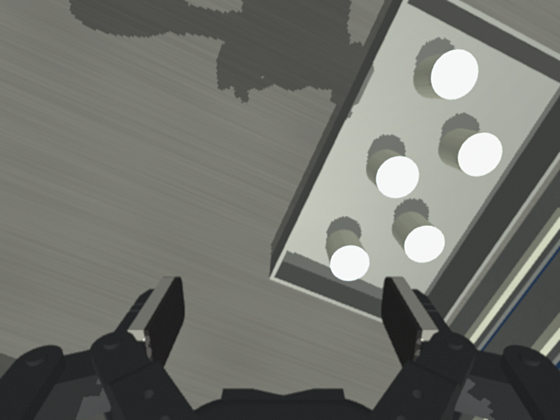

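The scene view shows the candidates. For holder_red: red ring (213,188), or the turquoise look-alike at (197,155). For holder_blue: blue ring (267,205), or the purple look-alike at (293,175). Yellow ring is at (240,195) and green at (297,213). The sockets are R (205,242), B (233,255), Y (262,268) and G (292,282). Next I'll crop and measure.

```bash
python3 - <<'E'
from h import *
p,d,c=load('scene0'); q,e,k=load('side0')
a=cv2.resize(p[130:310,165:345],(560,560),interpolation=cv2.INTER_CUBIC)
cv2.imwrite('pics/crop0.png',a[:,:,::-1])
rng={'red':[(0,6),(174,180)],'yellow':[(22,33)],'green':[(55,75)],'blue':[(104,118)]}
for tag,roi in(('scene0',(165,170,345,310)),('side0',(180,140,360,260))):
    p,d,c=load(tag)
    h=cv2.cvtColor(p,cv2.COLOR_RGB2HSV)
    for n,rs in rng.items():
        m=np.zeros(p.shape[:2],np.uint8)
        for lo,hi in rs: m|=cv2.inRange(h,(lo,150,60),(hi,255,255))
        x0,y0,x1,y1=roi; mm=np.zeros_like(m); mm[y0:y1,x0:x1]=m[y0:y1,x0:x1]
        nn,lab,st,ce=cv2.connectedComponentsWithStats(mm)
        for i in range(1,nn):
            if st[i,4]<25: continue
            vs,us=np.where(lab==i)
            P=np.array([pt(c,u,v,d[v,u]) for u,v in zip(us,vs) if d[v,u]>0])
            x,y,w,hh,_=st[i]
            print(tag,n,st[i],ce[i].round(1),'ray76 bbox centre',ray(c,x+(w-1)/2,y+(hh-1)/2,76).round(1),'depth med',np.median(P,0).round(1),'zmin/max',P[:,2].min().round(),P[:,2].max().round())
E
```

```text
scene0 red [204 178  19  14 102] [213.3 186.2] ray76 bbox centre [ 449.5 -161.8   76. ] depth med [ 474.9 -140.7   99.1] zmin/max 80.0 118.0
scene0 red [192 232  25  22 326] [204.1 241.8] ray76 bbox centre [618.4 -93.6  76. ] depth med [614.2 -95.3  76.7] zmin/max 30.0 81.0
scene0 yellow [165 180  10  24 158] [168.4 191.3] ray76 bbox centre [ 513.7 -251.7   76. ] depth med [ 480.4 -286.4   28.2] zmin/max -1.0 48.0
scene0 yellow [231 189  18  12  74] [240.1 196.3] ray76 bbox centre [454.6 -83.8  76. ] depth med [480.1 -64.9  98.8] zmin/max 94.0 108.0
scene0 yellow [248 257  27  24 381] [261.  268.7] ray76 bbox centre [631.   53.2  76. ] depth med [629.2  52.6  76.2] zmin/max 0.0 80.0
scene0 green [287 207  19  13 103] [296.  214.2] ray76 bbox centre [456.4  68.2  76. ] depth med [479.9  79.1  98.7] zmin/max 94.0 103.0
scene0 green [279 271  26  24 357] [291.8 282.6] ray76 bbox centre [637.4 126.   76. ] depth med [637.2 126.3  76.2] zmin/max 19.0 80.0
scene0 blue [285 171  17  10  63] [293.7 176.5] ray76 bbox centre [339.7  16.2  76. ] depth med [358.8  29.1  90.9] zmin/max 87.0 102.0
[... 931 characters left out ...]
  73.5] zmin/max -4.0 80.0
side0 green [195 216  23  20 303] [205.8 225.1] ray76 bbox centre [624.1 131.6  76. ] depth med [629.  126.4  74.4] zmin/max -4.0 78.0
side0 green [269 224  18  11  94] [277.7 230.2] ray76 bbox centre [475.   58.3  76. ] depth med [457.7  83.2  98.1] zmin/max 95.0 101.0
side0 blue [235 184  23  17 273] [245.6 191.6] ray76 bbox centre [610.7 -15.3  76. ] depth med [618.2 -23.   73.7] zmin/max 1.0 80.0
side0 blue [286 206  18  10  60] [294.7 211.8] ray76 bbox centre [472.1 -16.3  76. ] depth med [454.9  12.1  97.9] zmin/max 94.0 100.0
side0 blue [327 230  20  12  77] [335.7 237. ] ray76 bbox centre [349.    9.2  76. ] depth med [341.9  30.9  90.3] zmin/max 86.0 102.0
```

View pics/crop0.png

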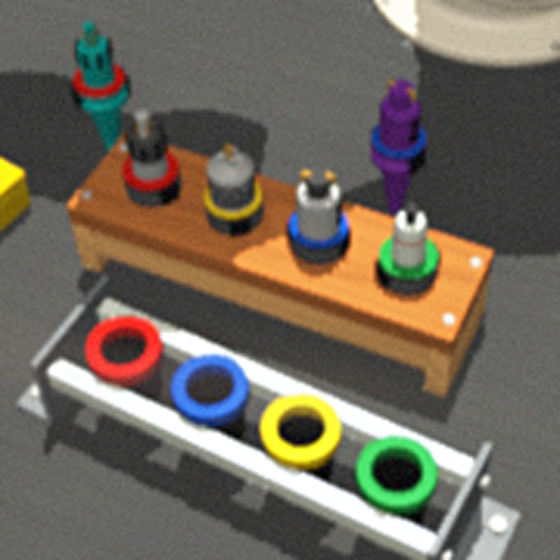

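The crop confirms the choice: the four steel holders stand in the rack in the order red, yellow, blue, green, and the turquoise and purple look-alikes are behind it. I'll move to a hover with tool x along world +y, then measure through the wrist camera.

```bash
python3 -m handwheel '[[15,-12,-20,0,0,-3],[45,-37,-45,0,0,-8],[75,-63,-69,0,0,-14],[110,-92,-69,0,0,-21],[145,-121,-69,0,0,-28],[180,-150,-69,0,0,-35],[215,-180,-69,0,0,-40],[250,-208,-69,0,0,-45]]' | head -c 300; python3 -m handwheel '[[15,-12,-20,0,0,-3,0],[45,-37,-45,0,0,-8,0],[75,-63,-69,0,0,-14,0],[110,-92,-69,0,0,-21,0],[145,-121,-69,0,0,-28,0],[180,-150,-69,0,0,-35,0],[215,-180,-69,0,0,-40,0],[250,-208,-69,0,0,-45,0]]'
```

```text
time: 0.82
eef_pos: [384.2, -303.9, 300.3]
tcp_rot: [0.0, 0.825, 0.566, 0.0]
force: [0.8, -1.1, 0.1]
finger_gap: 85.2validation failed for argument at $[0]...
```

```bash
python3 -m handwheel '[[41,4,0,0,0,-3,0],[81,7,0,0,0,-6,0],[122,11,0,0,0,-9,0],[162,14,0,0,0,-12,0],[203,18,0,0,0,-15,0],[243,21,0,0,0,-18,0],[284,25,0,0,0,-20,0],[324,28,0,0,0,-21.4,0]]'; python3 -m handwheel '[[0,0,0,0,0,0,0],[0,0,0,0,0,0,0],[0,0,0,0,0,0,0],[0,0,0,0,0,0,0],[0,0,0,0,0,0,0],[0,0,0,0,0,0,0],[0,0,0,0,0,0,0],[0,0,0,0,0,0,0]]'
python3 - <<'E'
from h import *
cap('wrist','w1'); print(env.read_state()['eef_pos'],env.read_state()['joints'])
E
```

```text
time: 1.48
eef_pos: [528.4, -12.1, 300.2]
tcp_rot: [0.0, 0.706, 0.708, 0.0]
force: [1.5, -0.8, 0.2]
finger_gap: 85.1
time: 2.15
eef_pos: [527.8, -14.8, 300.3]
tcp_rot: [0.0, 0.707, 0.707, 0.0]
force: [-0.4, 0.1, -0.2]
finger_gap: 85.3
[527.83999598 -14.66742106 300.30881826] [-1.40905752e-01  2.91826230e-01  1.48078290e+00  2.36416760e-05
  1.36897697e+00 -1.41097310e-01]
```

View pics/w1.png

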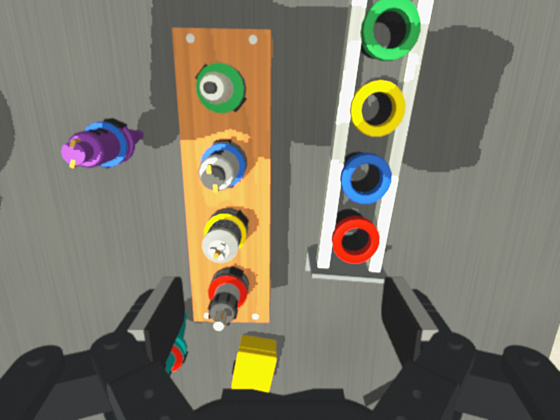

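The wrist view shows holders G (220,87), B (222,160), Y (225,230) and R (229,288), and sockets G (390,28), Y (378,107), B (366,178) and R (356,241). Now I'll measure them in 3D.

```bash
cat > meas.py <<'E'
from h import *
from scipy.optimize import least_squares
rng={'red':[(0,6),(174,180)],'yellow':[(22,33)],'green':[(50,80)],'blue':[(100,118)]}
def masks(p,n):
    h=cv2.cvtColor(p,cv2.COLOR_RGB2HSV); m=np.zeros(p.shape[:2],np.uint8)
    for lo,hi in rng[n]: m|=cv2.inRange(h,(lo,130,50),(hi,255,255))
    return m
def circ(Q,r=None):
    c0=Q.mean(0)
    if r is None:
        s=least_squares(lambda v:np.hypot(*(Q-v[:2]).T)-v[2],[*c0,25],loss='soft_l1')
    else: s=least_squares(lambda v:np.hypot(*(Q-v[:2]).T)-r,c0,loss='soft_l1')
    return s.x,np.abs(s.fun).mean()
def run(tag):
    p,d,c=load(tag)
    for n in rng:
        nn,lab,st,ce=cv2.connectedComponentsWithStats(masks(p,n))
        for i in range(1,nn):
            if st[i,4]<120 or ce[i][1]>330: continue
            vs,us=np.where((lab==i)&(d>0))
            P=np.array([pt(c,u,v,d[v,u]) for u,v in zip(us,vs)])
            zt=np.percentile(P[:,2],80); T=P[np.abs(P[:,2]-zt)<5]
            # outline: convex hull of top-face points
            H=cv2.convexHull(T[:,:2].astype(np.float32)).reshape(-1,2)
            x,e=circ(H)
            print(tag,n,'px',ce[i].round(),'area',st[i,4],'z',zt.round(1),'circle',x.round(1),'res',e.round(2),'minEncl',np.round(cv2.minEnclosingCircle(H)[0],1))
E
python3 - <<'E'
from meas import *
run('w1')
E
```

```text
w1 red px [355. 239.] area 1361 z 77.1 circle [612.1 -92.8  27.3] res 0.35 minEncl [612.4 -93.1]
w1 red px [229. 287.] area 495 z 99.4 circle [ 464.8 -147.    21.8] res 0.23 minEncl [ 464.9 -146.8]
w1 yellow px [378. 108.] area 1712 z 77.3 circle [625.   54.1  27.5] res 0.14 minEncl [625.2  54.1]
w1 yellow px [219. 195.] area 222 z 78.1 circle [457.9 -38.3  11.3] res 0.55 minEncl [458.2 -38.3]
w1 yellow px [228. 225.] area 401 z 99.5 circle [465.9 -74.   22.4] res 0.14 minEncl [466. -74.]
w1 green px [391.  29.] area 1942 z 77.3 circle [630.9 127.2  27.1] res 0.26 minEncl [631.6 127.4]
w1 green px [223.  88.] area 940 z 99.6 circle [468.7  73.4  22.1] res 0.27 minEncl [469.  74.]
w1 blue px [111. 141.] area 529 z 91.7 circle [346.9  19.4  22.6] res 0.34 minEncl [347.5  18.9]
w1 blue px [228. 157.] area 432 z 99.6 circle [4.678e+02 1.000e-01 2.180e+01] res 0.31 minEncl [467.8  -0.5]
w1 blue px [365. 178.] area 1426 z 77.2 circle [618.4 -19.4  27.3] res 0.33 minEncl [619.1 -19.7]
```

```bash
python3 - <<'E'
from h import *
p,d,c=load('scene0'); q,e,k=load('side0')
print(ray(c,197,157,91),pt(c,197,157,d[157,197]),ray(k,370,170,91),pt(k,370,170,e[170,370]),pt(c,197,143,d[143,197]))
# tallest things near rail
for tag in('w1',):
    p,d,c=load(tag)
    for u,v in((350,265),(375,265),(350,60),(320,265)): print(u,v,pt(c,u,v,d[v,u]).round())
E
python3 -m handwheel '[[15,-10,20,0,0,0,0],[40,-25,45,0,0,0,0],[65,-43,75,0,0,0,0],[80,-55,100,0,0,0,0],[88.6,-59,115,0,0,0,0],[88.6,-59,120,0,0,0,0],[88.6,-59,120,0,0,0,0],[88.6,-59,120,0,0,0,0]]'
```

```text
[ 387.79466164 -241.81093706   91.        ] [ 392.60977518 -238.12611034   96.29068249] [ 371.39478602 -235.72438673   91.        ] [ 372.20533399 -238.29645661   88.9815498 ] [ 373.99776416 -243.31568638  128.16345666]
350 265 [ 614. -138.   49.]
375 265 [ 642. -131.   62.]
350 60 [596. 101.  64.]
320 265 [ 574. -131.   63.]
time: 2.87
eef_pos: [469.8, 73.8, 180.9]
tcp_rot: [0.0, 0.707, 0.707, 0.0]
force: [0.1, 0.4, -0.0]
finger_gap: 85.3
```

```bash
python3 -m handwheel '[[0,-1,12,0,0,0,0],[0,-1,28,0,0,0,0],[0,-1,45,0,0,0,0],[0,-1,60,0,0,0,0],[0,-1,71,0,0,0,0],[0,-1,77,0,0,0,0],[0,-1,78,0,0,0,0],[0,-1,78,0,0,0,0]]'
python3 - <<'E'
from h import *
cap('wrist','w2');cap('side','s2'); print(env.read_state()['eef_pos'])
E
```

```text
time: 3.53
eef_pos: [468.6, 73.9, 102.8]
tcp_rot: [0.0, 0.707, 0.707, 0.0]
force: [1.0, 0.5, 0.1]
finger_gap: 85.5
[468.61869952  74.07530801 103.12896989]
```

View pics/w2.png

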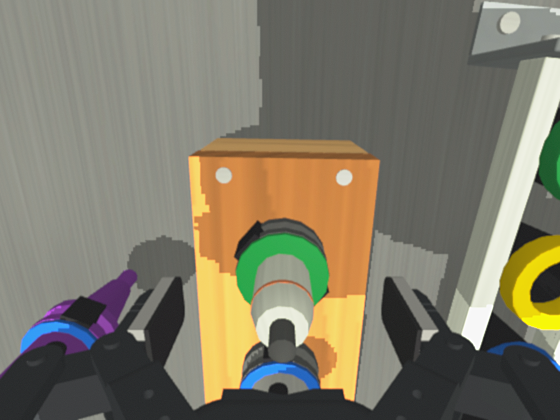

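View pics/s2.png

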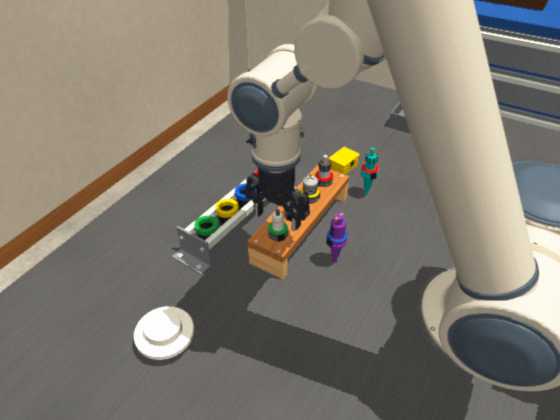

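```bash
python3 - <<'E'
from meas import *
run('w2')
p,d,c=load('w2'); q,e,k=load('s2')
print(proj(c,[[468.6,74,103],[468.6,74,121],[468.6,74,156]]).round(),proj(k,[[468.6,74,103],[468.6,74,121],[468.6,74,156]]).round())
for u,v in((283,330),(283,350),(283,310),(170,300),(398,300),(150,350)): print(u,v,pt(c,u,v,d[v,u]).round(1))
cv2.imwrite('pics/s2c.png',cv2.resize(q[150:270,200:360],(800,600),interpolation=cv2.INTER_CUBIC)[:,:,::-1])
E
```

```text
w2 yellow px [198. 189.] area 493 z 77.5 circle [422.5 112.7  14.7] res 0.9 minEncl [425.1 112.2]
w2 yellow px [209. 324.] area 2362 z 77.3 circle [263.9  29.  170.1] res 2.45 minEncl [422.   30.8]
w2 yellow px [531. 282.] area 3714 z 76.8 circle [624.4  54.4  27.5] res 0.5 minEncl [623.6  53.9]
w2 yellow px [236. 328.] area 2227 z 77.3 circle [388.4  23.2  63.2] res 3.9 minEncl [437.5  23.5]
w2 green px [551. 162.] area 1128 z 74.7 circle [628.8 127.4  25.7] res 0.25 minEncl [610.3 123. ]
w2 green px [282. 262.] area 2894 z 99.3 circle [468.8  73.9  22.4] res 0.32 minEncl [469.6  73.8]
[[282. 281.]
 [282. 303.]
 [282. 365.]] [[276. 226.]
 [276. 220.]
 [276. 208.]]
283 330 [469.1  78.2 144.1]
283 350 [469.1  75.5 150.9]
283 310 [469.1  81.5 136.9]
170 300 [426.3  83.  132.8]
398 300 [511.6  85.  135.6]
150 350 [426.   78.5 154.6]
```

View pics/s2c.png

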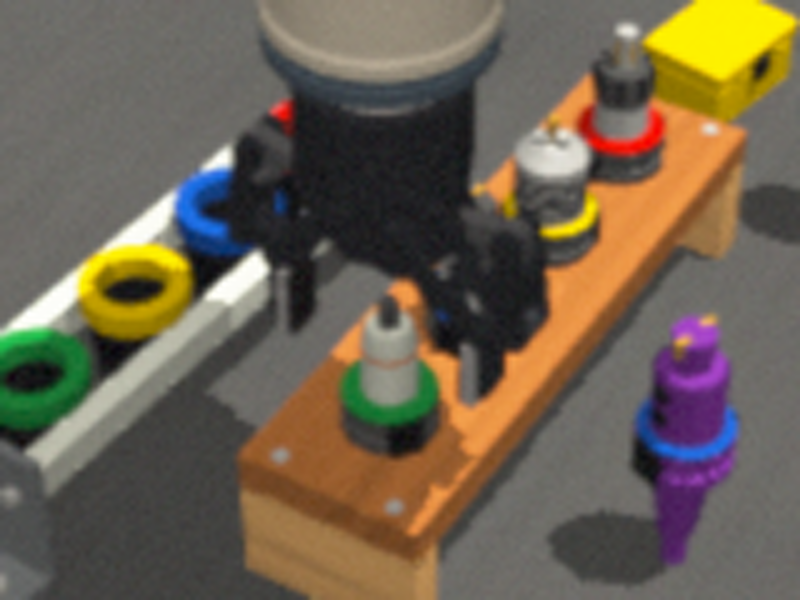

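Green measures (468.8, 73.9), which agrees with the TCP. Both pads straddle the body, so I'll close.

```bash
python3 -m handwheel '[[0,0,0,0,0,0,1],[0,0,0,0,0,0,1],[0,0,0,0,0,0,1],[0,0,0,0,0,0,1],[0,0,0,0,0,0,1],[0,0,0,0,0,0,1],[0,0,0,0,0,0,1],[0,0,0,0,0,0,1]]' 70; python3 -m handwheel '[[0,0,0,0,0,0,1],[0,0,0,0,0,0,1],[0,0,0,0,0,0,1],[0,0,-1,0,0,0,1],[0,0,-3,0,0,0,1],[0,0,-6,0,0,0,1],[0,0,-10,0,0,0,1],[0,0,-14,0,0,0,1]]' 70
```

```text
time: 4.3
eef_pos: [468.0, 74.3, 102.6]
tcp_rot: [0.0, 0.707, 0.707, 0.0]
force: [-0.9, 0.1, 6.8]
finger_gap: 24.2
time: 4.97
eef_pos: [467.8, 74.2, 116.6]
tcp_rot: [-0.0, 0.707, 0.707, -0.0]
force: [-0.2, 0.2, -2.8]
finger_gap: 24.2
```

```bash
python3 -m handwheel '[[0,0,-10,0,0,0,1],[0,0,-26,0,0,0,1],[0,0,-42,0,0,0,1],[0,0,-57,0,0,0,1],[0,0,-68,0,0,0,1],[0,8,-73,0,0,0,1],[0,20,-74,0,0,0,1],[5,35,-74,0,0,0,1]]'; python3 -m handwheel '[[8,20,0,0,0,0,1],[18,40,0,0,0,0,1],[28,60,0,0,0,0,1],[38,82,0,0,0,0,1],[44,103,0,0,0,0,1],[48,118,0,0,0,0,1],[49,125,0,0,0,0,1],[49,127.3,0,0,0,0,1]]'
python3 - <<'E'
from h import *
cap('wrist','w3');cap('side','s3'); print(env.read_state()['eef_pos'])
E
```

```text
time: 5.63
eef_pos: [503.4, 78.9, 190.8]
tcp_rot: [0.0, 0.707, 0.707, 0.0]
force: [0.8, 0.2, -3.6]
finger_gap: 24.2
time: 6.3
eef_pos: [631.1, 128.6, 189.6]
tcp_rot: [-0.0, 0.707, 0.707, -0.0]
force: [-1.5, -0.4, -2.4]
finger_gap: 24.3
[629.79395996 128.14342212 189.79308821]
```

View pics/w3.png

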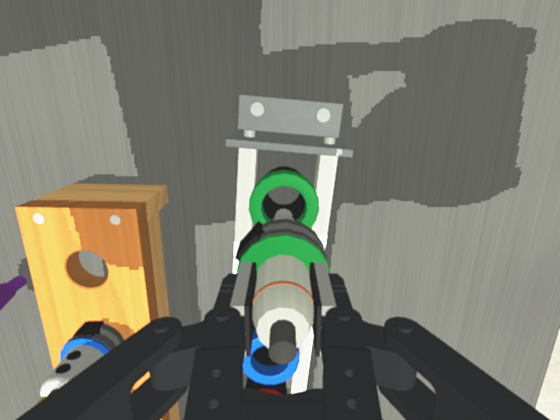

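View pics/s3.png

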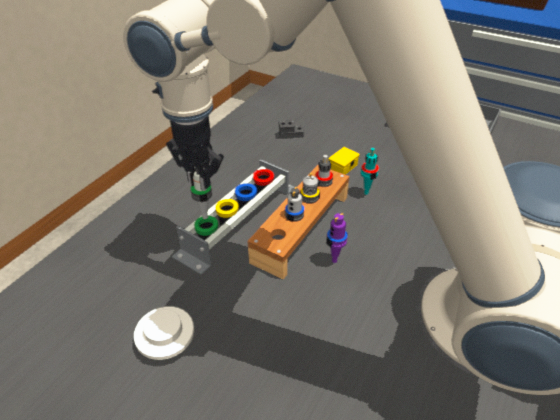

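```bash
python3 - <<'E'
from meas import *
p,d,c=load('w3')
m=masks(p,'green')
vs,us=np.where((m>0)&(d>0))
P=np.array([pt(c,u,v,d[v,u]) for u,v in zip(us,vs)])
for lo,hi in((72,84),(170,200)):
    T=P[(P[:,2]>lo)&(P[:,2]<hi)]
    H=cv2.convexHull(T[:,:2].astype(np.float32)).reshape(-1,2)
    print(len(T),np.median(T,0).round(1),[ (a.round(1),b.round(2)) for a,b in (circ(H),circ(H,27.5 if lo<100 else 22.3))], T.min(0).round(1),T.max(0).round(1))
print(env.read_state()['eef_pos'])
E
```

```text
1628 [633.1 139.8  76.8] [(array([632. , 128.7,  26.8]), np.float64(0.21)), (array([631.9, 128. ]), np.float64(0.44))] [605.8 111.8  72. ] [658.3 155.5  79.3]
1645 [631.1 142.6 185.9] [(array([631.6, 128.8,  21.8]), np.float64(0.46)), (array([631.5, 128.1]), np.float64(0.52))] [610.1 131.  183.9] [653.3 150.6 195.6]
[629.79395996 128.14342212 189.79308821]
```

The held holder is at (631.5,128.1) and the socket at (632,128), so they are aligned. I'll lower it.

```bash
python3 -m handwheel '[[0,0,8,0,0,0,1],[0,0.5,20,0,0,0,1],[0,0.5,32,0,0,0,1],[0,0.5,43,0,0,0,1],[0,0.5,54,0,0,0,1],[0,0.5,64,0,0,0,1],[0,0.5,72,0,0,0,1],[0,0.5,78,0,0,0,1]]';  python3 -m handwheel '[[0,0,3,0,0,0,1],[0,0,5,0,0,0,1],[0,0,7,0,0,0,1],[0,0,8,0,0,0,1],[0,0,8.7,0,0,0,1],[0,0,9,0,0,0,1],[0,0,9,0,0,0,1],[0,0,9,0,0,0,1]]'
```

```text
time: 7.07
eef_pos: [630.2, 128.3, 111.0]
tcp_rot: [-0.0, 0.707, 0.707, -0.0]
force: [0.2, 0.1, -3.5]
finger_gap: 24.6
time: 7.73
eef_pos: [630.7, 128.4, 103.5]
tcp_rot: [0.0, 0.707, 0.707, 0.0]
force: [0.0, -1.2, -3.7]
finger_gap: 24.2
```

```bash
python3 -m handwheel '[[0,0,0.5,0,0,0,1],[0,0,1,0,0,0,1],[0,0,1.5,0,0,0,1],[0,0,1.5,0,0,0,1],[0,0,1.5,0,0,0,1],[0,0,1.5,0,0,0,1],[0,0,1.5,0,0,0,1],[0,0,1.5,0,0,0,1]]'
```

```text
time: 8.4
eef_pos: [630.9, 128.4, 102.6]
tcp_rot: [0.0, 0.707, 0.707, 0.0]
force: [-1.6, -0.6, 7.9]
finger_gap: 24.6
```

```bash
python3 -m handwheel '[[0,0,0,0,0,0,0.55],[0,0,0,0,0,0,0.4],[0,0,0,0,0,0,0.2],[0,0,0,0,0,0,0],[0,0,0,0,0,0,0],[0,0,0,0,0,0,0],[0,0,-4,0,0,0,0],[0,0,-15,0,0,0,0]]'; python3 -m handwheel '[[0,0,-20,0,0,0,0],[0,0,-45,0,0,0,0],[0,0,-75,0,0,0,0],[0,-15,-100,0,0,0,0],[-15,-40,-105,0,0,0,0],[-35,-70,-105,0,0,0,0],[-60,-95,-105,0,0,0,0],[-80,-115,-105,0,0,0,0]]'
python3 - <<'E'
from meas import *
cap('wrist','w4');run('w4'); print(env.read_state()['eef_pos'])
E
```

```text
time: 9.07
eef_pos: [629.8, 128.3, 116.0]
tcp_rot: [-0.001, 0.707, 0.707, -0.001]
force: [0.1, -0.7, 0.0]
finger_gap: 85.3
time: 9.73
eef_pos: [513.7, 47.5, 222.9]
tcp_rot: [0.0, 0.707, 0.708, 0.0]
force: [0.1, 0.2, 0.5]
finger_gap: 85.0
w4 red px [370. 329.] area 1252 z 76.9 circle [612.8 -92.8  27.8] res 0.61 minEncl [612.8 -93. ]
w4 yellow px [410. 185.] area 2444 z 77.1 circle [625.1  54.2  27.6] res 0.16 minEncl [625.2  54.3]
w4 yellow px [227. 212.] area 186 z 77.4 circle [464.6  34.   10. ] res 1.24 minEncl [463.1  31.7]
w4 yellow px [202. 221.] area 649 z 77.5 circle [444.   16.6  23.5] res 3.11 minEncl [443.5  16.5]
w4 yellow px [266. 217.] area 133 z 77.5 circle [497.2  26.5  10.6] res 1.71 minEncl [498.5  24.8]
w4 yellow px [277. 296.] area 389 z 77.3 circle [-684.1    4.6 1196.6] res 2.08 minEncl [509.2 -51.7]
w4 yellow px [232. 319.] area 520 z 99.4 circle [466.  -73.8  22.5] res 0.28 minEncl [464.9 -74. ]
w4 green px [424.  97.] area 2266 z 99.1 circle [630.8 127.6  22.3] res 0.35 minEncl [631.3 128.9]
w4 blue px [ 95. 223.] area 674 z 91.5 circle [347.5  19.9  22.4] res 0.16 minEncl [347.5  19.7]
w4 blue px [230. 244.] area 573 z 99.3 circle [467.5   0.5  21.9] res 0.21 minEncl [467.6   0.7]
w4 blue px [393. 257.] area 1833 z 77.0 circle [618.4 -19.   27.2] res 0.23 minEncl [618.2 -19. ]
[510.64957384  45.00251874 222.68453535]
```

View pics/w4.png

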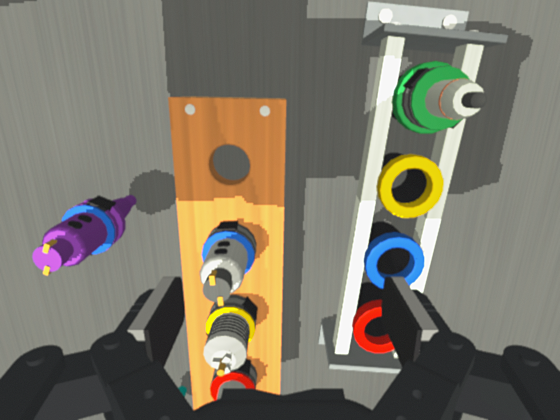

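Green is seated: ring z is 99.1, the same as in the rack, and it sits within 1 mm of the socket centre. Next is blue, currently at (467.5, 0.4).

```bash
python3 -m handwheel '[[-12,-10,5,0,0,0,0],[-30,-28,20,0,0,0,0],[-42,-40,38,0,0,0,0],[-44.7,-43,55,0,0,0,0],[-44.7,-43,75,0,0,0,0],[-44.7,-43,95,0,0,0,0],[-44.7,-43,110,0,0,0,0],[-44.7,-43,117,0,0,0,0]]'; python3 -m handwheel '[[0,0,2,0,0,0,0],[0,0,3,0,0,0,0],[0,0,3,0,0,0,0],[0,0,3,0,0,0,0.2],[0,0,3,0,0,0,0.3],[0,0,3,0,0,0,0.3],[0,0,3,0,0,0,0.3],[0,0,3,0,0,0,0.3]]'
python3 - <<'E'
from meas import *
cap('wrist','w5');run('w5'); print(env.read_state()['eef_pos'])
E
```

```text
time: 10.45
eef_pos: [472.4, 3.5, 104.0]
tcp_rot: [-0.0, 0.707, 0.707, -0.0]
force: [-0.0, -0.4, -0.6]
finger_gap: 85.5
time: 11.12
eef_pos: [472.8, 3.5, 102.0]
tcp_rot: [0.0, 0.707, 0.707, 0.0]
force: [-0.6, -0.4, -0.1]
finger_gap: 60.0
w5 yellow px [185. 133.] area 4714 z 77.5 circle [1028.2   45.6  607.6] res 2.97 minEncl [426.4  58.2]
w5 yellow px [542. 166.] area 2935 z 76.9 circle [623.8  54.2  27.1] res 0.14 minEncl [611.7  51.8]
w5 yellow px [218. 268.] area 606 z 77.4 circle [79990.5  3326.8 79621.5] res 2.07 minEncl [439.6  -4.5]
w5 blue px [ 44. 230.] area 1811 z 91.4 circle [347.8  19.6  22.4] res 0.63 minEncl [347.8  18.4]
w5 blue px [272. 263.] area 1750 z 99.3 circle [4.674e+02 2.000e-01 2.220e+01] res 0.1 minEncl [4.674e+02 3.000e-01]
w5 blue px [523. 288.] area 4746 z 76.8 circle [618.2 -19.3  27.5] res 0.45 minEncl [618.3 -19.3]
[472.79322128   3.5366638  101.90154743]
```

View pics/w5.png

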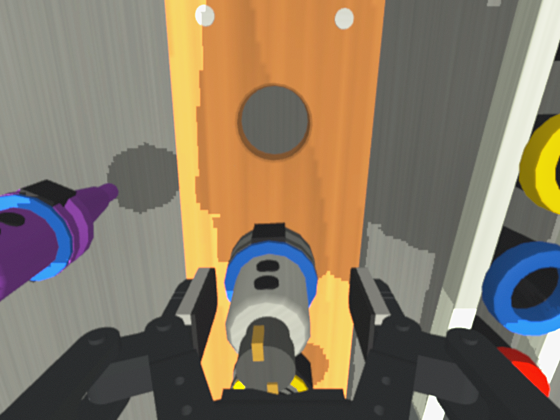

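```bash
python3 -m handwheel '[[-1,-2,0,0,0,0,0.3],[-3,-4,0,0,0,0,0.3],[-3.2,-5.3,0,0,0,0,0.3],[-3.2,-5.3,0,0,0,0,0.3],[-3.2,-5.3,0,0,0,0,0.6],[-3.2,-5.3,0,0,0,0,1],[-3.2,-5.3,0,0,0,0,1],[-3.2,-5.3,0,0,0,0,1]]' 70; python3 -m handwheel '[[0,0,0,0,0,0,1],[0,0,0,0,0,0,1],[0,0,0,0,0,0,1],[0,0,0,0,0,0,1],[0,0,0,0,0,0,1],[0,0,0,0,0,0,1],[0,0,-1,0,0,0,1],[0,0,-4,0,0,0,1]]' 70
```

```text
time: 11.83
eef_pos: [467.5, 0.4, 102.0]
tcp_rot: [0.0, 0.707, 0.707, 0.0]
force: [-1.9, 0.1, 7.3]
finger_gap: 32.4
time: 12.5
eef_pos: [467.0, 0.4, 105.5]
tcp_rot: [-0.0, 0.707, 0.707, -0.0]
force: [-0.3, 0.4, -4.7]
finger_gap: 32.5
```

```bash
python3 -m handwheel '[[0,0,-10,0,0,0,1],[0,0,-26,0,0,0,1],[0,0,-44,0,0,0,1],[0,0,-62,0,0,0,1],[0,0,-76,0,0,0,1],[0,6,-83,0,0,0,1],[0,18,-84,0,0,0,1],[-3,35,-84,0,0,0,1]]'; python3 -m handwheel '[[-4,20,0,0,0,0,1],[-8,40,0,0,0,0,1],[-12,60,0,0,0,0,1],[-15,82,0,0,0,0,1],[-16,100,0,0,0,0,1],[-16.7,111,0,0,0,0,1],[-16.7,115,0,0,0,0,1],[-16.7,116,0,0,0,0,1]]'
cat > al.py <<'E'
from meas import *
import sys
def al(n,tag):
    cap('wrist',tag); p,d,c=load(tag)
    m=masks(p,n); vs,us=np.where((m>0)&(d>0))
    P=np.array([pt(c,u,v,d[v,u]) for u,v in zip(us,vs)])
    for lo,hi,r in((72,84,27.5),(150,200,22.2)):
        T=P[(P[:,2]>lo)&(P[:,2]<hi)&(P[:,0]>560)]
        if len(T)<50: print('few'); continue
        H=cv2.convexHull(T[:,:2].astype(np.float32)).reshape(-1,2)
        print(len(T),np.median(T,0).round(1),*[(a.round(1),b.round(2)) for a,b in (circ(H),circ(H,r))],T.min(0).round(1),T.max(0).round(1))
    print(env.read_state()['eef_pos'])
al(sys.argv[1],sys.argv[2])
E
python3 al.py blue w6
```

```text
time: 13.17
eef_pos: [502.4, -2.3, 190.1]
tcp_rot: [-0.0, 0.707, 0.707, 0.0]
force: [-0.0, -0.0, -4.6]
finger_gap: 32.5
time: 13.83
eef_pos: [618.8, -19.2, 188.9]
tcp_rot: [-0.0, 0.707, 0.707, -0.0]
force: [0.1, 0.2, -5.4]
finger_gap: 32.4
1689 [620.   -8.1  76.7] (array([619.3, -18.9,  26.9]), np.float64(0.19)) (array([619.3, -19.4]), np.float64(0.43)) [592.7 -36.2  72.1] [645.9   8.1  78.9]
1259 [618.8  -3.2 185.7] (array([619. , -14.2,  19.8]), np.float64(0.85)) (array([619. , -19.1]), np.float64(1.2)) [599.  -15.7 163. ] [639.1   4.1 195.6]
[618.22891827 -19.07925348 189.05825563]
```

View pics/w6.png

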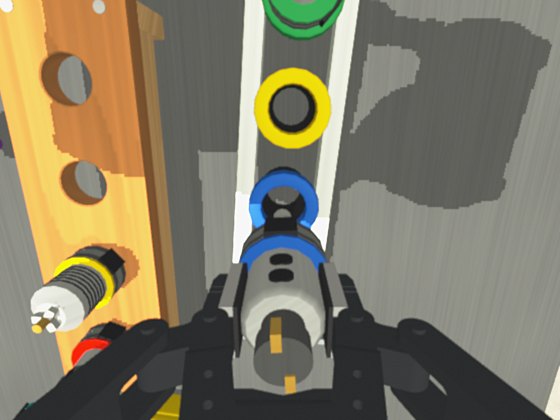

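Aligned to within 0.5 mm, so I'll lower blue.

```bash
python3 -m handwheel '[[0,0,8,0,0,0,1],[0,0.3,20,0,0,0,1],[0,0.3,32,0,0,0,1],[0,0.3,43,0,0,0,1],[0,0.3,54,0,0,0,1],[0,0.3,64,0,0,0,1],[0,0.3,72,0,0,0,1],[0,0.3,78,0,0,0,1]]';  python3 -m handwheel '[[0,0,3,0,0,0,1],[0,0,5,0,0,0,1],[0,0,7,0,0,0,1],[0,0,8,0,0,0,1],[0,0,8.7,0,0,0,1],[0,0,9,0,0,0,1],[0,0,9,0,0,0,1],[0,0,9,0,0,0,1]]'
```

```text
time: 14.55
eef_pos: [618.4, -19.2, 110.7]
tcp_rot: [-0.0, 0.707, 0.707, -0.0]
force: [-0.3, 0.2, -4.2]
finger_gap: 32.6
time: 15.22
eef_pos: [618.8, -19.2, 102.9]
tcp_rot: [0.0, 0.707, 0.707, 0.0]
force: [0.1, -0.1, -4.7]
finger_gap: 32.5
```

```bash
python3 -m handwheel '[[0,0,0.5,0,0,0,1],[0,0,1,0,0,0,1],[0,0,1.3,0,0,0,1],[0,0,1.3,0,0,0,1],[0,0,1.3,0,0,0,1],[0,0,1.3,0,0,0,1],[0,0,1.3,0,0,0,1],[0,0,1.3,0,0,0,1]]'
```

```text
time: 15.88
eef_pos: [618.8, -19.2, 102.0]
tcp_rot: [0.0, 0.707, 0.707, 0.0]
force: [-3.8, 0.8, 5.3]
finger_gap: 32.0
```

```bash
python3 -m handwheel '[[0,0,0,0,0,0,0.55],[0,0,0,0,0,0,0.4],[0,0,0,0,0,0,0.2],[0,0,0,0,0,0,0],[0,0,0,0,0,0,0],[0,0,-4,0,0,0,0],[0,0,-15,0,0,0,0],[0,0,-35,0,0,0,0]]'; python3 -m handwheel '[[0,0,-25,0,0,0,0],[-2,-5,-50,0,0,0,0],[-10,-20,-68,0,0,0,0],[-20,-45,-75,0,0,0,0],[-32,-75,-75,0,0,0,0],[-42,-105,-75,0,0,0,0],[-50,-130,-75,0,0,0,0],[-54.5,-145,-75,0,0,0,0]]'
python3 - <<'E'
from meas import *
cap('wrist','w7');run('w7'); print(env.read_state()['eef_pos'])
E
```

```text
time: 16.55
eef_pos: [617.7, -19.1, 135.9]
tcp_rot: [-0.001, 0.707, 0.707, -0.001]
force: [-0.3, 0.5, 0.1]
finger_gap: 85.6
time: 17.22
eef_pos: [471.3, -74.3, 212.4]
tcp_rot: [0.0, 0.707, 0.707, -0.0]
force: [0.1, -0.1, 0.7]
finger_gap: 85.0
w7 red px [444. 217.] area 2594 z 77.0 circle [612.2 -93.3  27.7] res 0.22 minEncl [612.6 -93.3]
w7 red px [275. 280.] area 884 z 99.4 circle [ 464.6 -147.6   22.1] res 0.16 minEncl [ 464.7 -147.5]
w7 yellow px [491.  34.] area 3567 z 77.1 circle [624.6  53.8  27.5] res 0.39 minEncl [624.9  53.9]
w7 yellow px [258. 163.] area 158 z 77.5 circle [451.4 -43.4   7.2] res 0.6 minEncl [451.9 -43.7]
w7 yellow px [275. 192.] area 697 z 99.5 circle [465.7 -74.4  22.6] res 0.14 minEncl [465.6 -74.4]
w7 blue px [122.  78.] area 990 z 91.7 circle [346.6  19.3  22.8] res 0.23 minEncl [346.4  19.2]
w7 blue px [447. 125.] area 1023 z 77.2 circle [618.3 -19.6  27.3] res 0.12 minEncl [617.9 -19.7]
w7 blue px [471. 132.] area 903 z 99.4 circle [618.8 -20.1  22.9] res 0.22 minEncl [618.7 -20.4]
[469.63129114 -74.44563264 212.35545096]
```

View pics/w7.png

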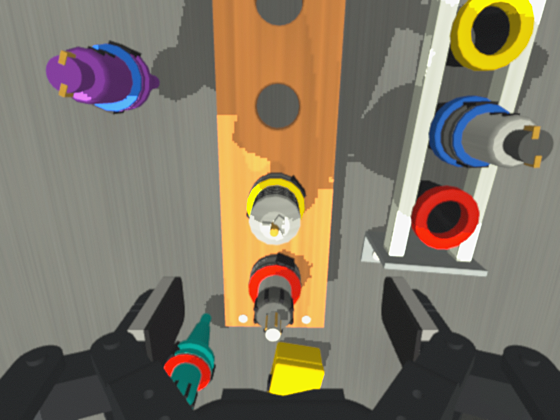

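Blue is seated (ring z 99.4, on centre). Next is yellow at (465.8,-74.3).

```bash
python3 -m handwheel '[[0,-3,10,0,0,0,0],[0,-3.5,28,0,0,0,0],[0,-3.5,48,0,0,0,0],[0,-3.5,70,0,0,0,0],[0,-3.5,90,0,0,0,0],[0,-3.5,104,0,0,0,0],[0,-3.5,109,0,0,0,0.3],[0,-3.5,110,0,0,0,0.3]]'; python3 -m handwheel '[[0,0,0,0,0,0,0.3],[0,0,0,0,0,0,0.3],[0,0,0,0,0,0,0.3],[0,0,0,0,0,0,0.3],[0,0,0,0,0,0,0.3],[0,0,0,0,0,0,0.3],[0,0,0,0,0,0,0.3],[0,0,0,0,0,0,0.3]]'
```

```text
time: 17.93
eef_pos: [470.3, -73.8, 101.3]
tcp_rot: [-0.0, 0.707, 0.707, -0.0]
force: [0.2, -0.0, -1.0]
finger_gap: 64.0
time: 18.6
eef_pos: [470.3, -73.9, 101.5]
tcp_rot: [0.0, 0.707, 0.707, 0.0]
force: [-0.5, 0.3, -0.1]
finger_gap: 59.9
```

```bash
python3 -m handwheel '[[0,-2,-0.5,0,0,0,0.3],[-0.4,-4,-0.5,0,0,0,0.3],[-0.4,-4.5,-0.5,0,0,0,0.3],[-0.4,-4.5,-0.5,0,0,0,0.4],[-0.4,-4.5,-0.5,0,0,0,0.6],[-0.4,-4.5,-0.5,0,0,0,1],[-0.4,-4.5,-0.5,0,0,0,1],[-0.4,-4.5,-0.5,0,0,0,1]]' 70; python3 -m handwheel '[[0,0,0,0,0,0,1],[0,0,0,0,0,0,1],[0,0,0,0,0,0,1],[0,0,0,0,0,0,1],[0,0,0,0,0,0,1],[0,0,0,0,0,0,1],[0,0,-1,0,0,0,1],[0,0,-4,0,0,0,1]]' 70
```

```text
time: 19.27
eef_pos: [465.7, -74.2, 102.3]
tcp_rot: [0.0, 0.707, 0.707, -0.0]
force: [-3.3, 0.5, 8.3]
finger_gap: 33.9
time: 19.93
eef_pos: [465.4, -74.1, 105.6]
tcp_rot: [-0.0, 0.707, 0.707, -0.0]
force: [-0.9, -0.0, -5.8]
finger_gap: 33.8
```

```bash
python3 -m handwheel '[[0,0,-10,0,0,0,1],[0,0,-26,0,0,0,1],[0,0,-44,0,0,0,1],[0,0,-62,0,0,0,1],[0,0,-76,0,0,0,1],[3,6,-83,0,0,0,1],[10,16,-84,0,0,0,1],[25,30,-84,0,0,0,1]]'; python3 -m handwheel '[[18,10,0,0,0,0,1],[38,17,0,0,0,0,1],[58,22,0,0,0,0,1],[76,27,0,0,0,0,1],[90,34,0,0,0,0,1],[100,43,0,0,0,0,1],[103,54,0,0,0,0,1],[103.3,68,0,0,0,0,1]]';  python3 -m handwheel '[[0,12,0,0,0,0,1],[0,26,0,0,0,0,1],[0,40,0,0,0,0,1],[0,51,0,0,0,0,1],[0,58,0,0,0,0,1],[0,61,0,0,0,0,1],[0,61,0,0,0,0,1],[0,61,0,0,0,0,1]]'
python3 al.py yellow w8
```

```text
time: 20.6
eef_pos: [496.4, -49.4, 189.9]
tcp_rot: [0.0, 0.707, 0.707, -0.0]
force: [0.8, 0.0, -6.0]
finger_gap: 34.1
time: 21.27
eef_pos: [564.1, 55.7, 189.0]
tcp_rot: [-0.001, 0.706, 0.708, -0.0]
force: [0.3, -0.2, -6.3]
finger_gap: 34.2
time: 21.93
eef_pos: [624.2, 54.3, 189.5]
tcp_rot: [-0.0, 0.707, 0.707, -0.0]
force: [1.4, 0.1, -6.1]
finger_gap: 33.7
1662 [625.4  65.9  76.7] (array([625.7,  54.7,  27.1]), np.float64(0.14)) (array([625.8,  54.4]), np.float64(0.29)) [598.8  38.8  72. ] [652.8  82.   78.8]
1261 [624.2  70.8 185.9] (array([629.2,  21.7,  53.2]), np.float64(2.75)) (array([624.7,  54.8]), np.float64(13.23)) [603.9 -31.8 153.1] [645.8  77.  195.8]
[624.07806561  54.30696599 189.66082526]
```

View pics/w8.png

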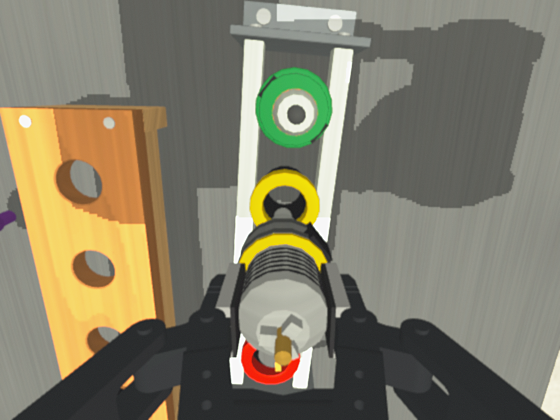

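Aligned to within 1 mm. I'll lower yellow with a +0.8 mm shift in x.

```bash
python3 -m handwheel '[[0,0.4,8,0,0,0,1],[0,0.8,20,0,0,0,1],[0,0.8,32,0,0,0,1],[0,0.8,43,0,0,0,1],[0,0.8,54,0,0,0,1],[0,0.8,64,0,0,0,1],[0,0.8,72,0,0,0,1],[0,0.8,78,0,0,0,1]]';  python3 -m handwheel '[[0,0,3,0,0,0,1],[0,0,5,0,0,0,1],[0,0,7,0,0,0,1],[0,0,8,0,0,0,1],[0,0,8.7,0,0,0,1],[0,0,9,0,0,0,1],[0,0,9,0,0,0,1],[0,0,9,0,0,0,1]]'
```

```text
time: 22.65
eef_pos: [625.2, 54.2, 110.8]
tcp_rot: [-0.0, 0.707, 0.707, -0.0]
force: [0.1, 0.3, -5.5]
finger_gap: 33.9
time: 23.32
eef_pos: [625.6, 54.2, 103.1]
tcp_rot: [0.0, 0.707, 0.707, 0.0]
force: [-0.3, -0.5, -4.9]
finger_gap: 34.0
```

```bash
python3 -m handwheel '[[0,0,0.5,0,0,0,1],[0,0,1,0,0,0,1],[0,0,1.3,0,0,0,1],[0,0,1.3,0,0,0,1],[0,0,1.3,0,0,0,1],[0,0,1.3,0,0,0,1],[0,0,1.3,0,0,0,1],[0,0,1.3,0,0,0,1]]'
```

```text
time: 23.98
eef_pos: [625.6, 54.2, 102.3]
tcp_rot: [0.0, 0.707, 0.707, 0.0]
force: [-3.5, 0.4, 5.7]
finger_gap: 34.2
```

```bash
python3 -m handwheel '[[0,0,0,0,0,0,0.5],[0,0,0,0,0,0,0.4],[0,0,0,0,0,0,0.2],[0,0,0,0,0,0,0],[0,0,0,0,0,0,0],[0,0,-4,0,0,0,0],[0,0,-15,0,0,0,0],[0,0,-35,0,0,0,0]]'; python3 -m handwheel '[[0,0,-25,0,0,0,0],[-2,-2,-50,0,0,0,0],[-10,-10,-68,0,0,0,0],[-30,-25,-75,0,0,0,0],[-55,-45,-75,0,0,0,0],[-80,-65,-75,0,0,0,0],[-105,-85,-75,0,0,0,0],[-130,-105,-75,0,0,0,0]]'; python3 -m handwheel '[[-20,-15,0,0,0,0,0],[-40,-32,0,0,0,0,0],[-56,-45,0,0,0,0,0],[-67,-53,0,0,0,0,0],[-71,-56,0,0,0,0,0],[-72,-56,0,0,0,0,0],[-72,-56,0,0,0,0,0],[-72,-56,0,0,0,0,0]]'
python3 - <<'E'
from meas import *
cap('wrist','w9');run('w9'); print(env.read_state()['eef_pos'])
E
```

```text
time: 24.65
eef_pos: [624.5, 54.2, 136.1]
tcp_rot: [-0.001, 0.707, 0.707, -0.001]
force: [-0.4, -0.3, -0.7]
finger_gap: 85.1
time: 25.32
eef_pos: [519.7, -76.8, 212.8]
tcp_rot: [0.001, 0.707, 0.708, 0.0]
force: [1.2, -1.3, -0.3]
finger_gap: 85.3
time: 25.98
eef_pos: [465.3, -147.5, 211.9]
tcp_rot: [0.0, 0.707, 0.708, 0.0]
force: [0.6, -0.2, -0.0]
finger_gap: 85.3
w9 red px [466. 131.] area 3121 z 77.1 circle [612.1 -93.4  27.5] res 0.14 minEncl [612.1 -93.7]
w9 red px [281. 196.] area 1046 z 99.5 circle [ 464.5 -147.8   22.2] res 0.12 minEncl [ 464.6 -147.8]
w9 red px [199. 304.] area 504 z 91.3 circle [ 380.  -247.2   22.6] res 1.12 minEncl [ 386.2 -245.7]
w9 blue px [466.  41.] area 1188 z 77.1 circle [618.  -20.3  27.1] res 0.3 minEncl [615.7 -22.2]
w9 blue px [495.  37.] area 925 z 99.5 circle [617.8 -20.9  22. ] res 0.7 minEncl [617.2 -21.5]
[ 465.2181523  -147.33511868  211.7932034 ]
```

View pics/w9.png

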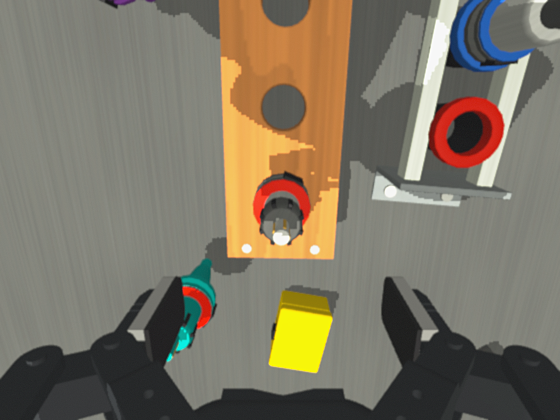

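Red (steel, still in the rack) is at (281,196). The turquoise look-alike at (195,305) is about 100 mm away. I'll descend on red.

```bash
python3 -m handwheel '[[-0.2,-0.6,10,0,0,0,0],[-0.2,-0.6,28,0,0,0,0],[-0.2,-0.6,48,0,0,0,0],[-0.2,-0.6,70,0,0,0,0],[-0.2,-0.6,90,0,0,0,0],[-0.2,-0.6,104,0,0,0,0],[-0.2,-0.6,109,0,0,0,0.3],[-0.2,-0.6,109.5,0,0,0,0.3]]'; python3 -m handwheel '[[0,0,0,0,0,0,0.3],[0,0,0,0,0,0,0.3],[0,0,0,0,0,0,0.4],[0,0,0,0,0,0,0.5],[0,0,0,0,0,0,1],[0,0,0,0,0,0,1],[0,0,0,0,0,0,1],[0,0,0,0,0,0,1]]' 70;  python3 -m handwheel '[[0,0,0,0,0,0,1],[0,0,0,0,0,0,1],[0,0,0,0,0,0,1],[0,0,0,0,0,0,1],[0,0,0,0,0,0,1],[0,0,0,0,0,0,1],[0,0,-1,0,0,0,1],[0,0,-4,0,0,0,1]]' 70
```

```text
time: 26.7
eef_pos: [463.9, -147.5, 101.3]
tcp_rot: [-0.001, 0.707, 0.708, -0.0]
force: [-0.2, -0.3, 0.2]
finger_gap: 63.9
time: 27.37
eef_pos: [464.3, -148.3, 102.9]
tcp_rot: [0.0, 0.707, 0.707, 0.0]
force: [-1.7, 1.0, 11.9]
finger_gap: 28.6
time: 28.03
eef_pos: [463.7, -148.0, 106.0]
tcp_rot: [-0.0, 0.707, 0.707, -0.0]
force: [-0.6, 0.0, -5.0]
finger_gap: 28.7
```

```bash
python3 -m handwheel '[[0,0,-10,0,0,0,1],[0,0,-26,0,0,0,1],[0,0,-44,0,0,0,1],[0,0,-62,0,0,0,1],[0,0,-76,0,0,0,1],[1,6,-83,0,0,0,1],[5,16,-84,0,0,0,1],[10,30,-84,0,0,0,1]]'; python3 -m handwheel '[[10,20,0,0,0,0,1],[20,42,0,0,0,0,1],[30,65,0,0,0,0,1],[38,86,0,0,0,0,1],[43,103,0,0,0,0,1],[44.3,114,0,0,0,0,1],[44.3,117.6,0,0,0,0,1],[44.3,117.6,0,0,0,0,1]]'
python3 al.py red w10
```

```text
time: 28.7
eef_pos: [494.5, -137.9, 190.1]
tcp_rot: [0.0, 0.707, 0.707, 0.0]
force: [0.4, 0.4, -5.5]
finger_gap: 28.3
time: 29.37
eef_pos: [612.3, -93.1, 188.8]
tcp_rot: [-0.001, 0.707, 0.708, -0.0]
force: [-0.7, 0.4, -4.1]
finger_gap: 28.6
1631 [611.9 -81.1  76.8] (array([612.9, -92.8,  27.1]), np.float64(0.2)) (array([612.8, -93.2]), np.float64(0.3)) [ 586.1 -108.3   72.2] [640.1 -65.6  79. ]
1777 [612.7 -78.4 184.7] (array([612.8, -89.9,  20.7]), np.float64(1.14)) (array([612.8, -92.2]), np.float64(1.14)) [592.3 -94.6 162. ] [633.2 -70.4 195.6]
[611.42459527 -93.3233295  189.01501106]
```

View pics/w10.png

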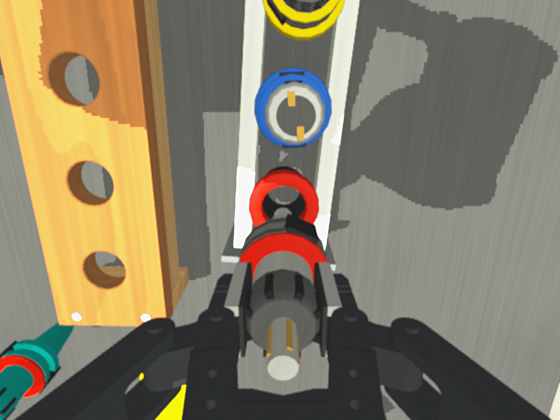

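Aligned, so I'll lower red.

```bash
python3 -m handwheel '[[0,0,8,0,0,0,1],[0,0.3,20,0,0,0,1],[0,0.3,32,0,0,0,1],[0,0.3,43,0,0,0,1],[0,0.3,54,0,0,0,1],[0,0.3,64,0,0,0,1],[0,0.3,72,0,0,0,1],[0,0.3,78,0,0,0,1]]';  python3 -m handwheel '[[0,0,3,0,0,0,1],[0,0,5,0,0,0,1],[0,0,7,0,0,0,1],[0,0,8,0,0,0,1],[0,0,8.3,0,0,0,1],[0,0,8.3,0,0,0,1],[0,0,8.3,0,0,0,1],[0,0,8.3,0,0,0,1]]'
```

```text
time: 30.08
eef_pos: [611.6, -93.7, 111.0]
tcp_rot: [-0.0, 0.707, 0.707, -0.0]
force: [-1.0, -0.1, -5.1]
finger_gap: 28.0
time: 30.75
eef_pos: [612.0, -93.7, 104.1]
tcp_rot: [0.0, 0.707, 0.707, 0.0]
force: [-0.8, 0.1, -4.5]
finger_gap: 28.4
```

```bash
python3 -m handwheel '[[0,0,0.5,0,0,0,1],[0,0,1,0,0,0,1],[0,0,1.5,0,0,0,1],[0,0,1.8,0,0,0,1],[0,0,1.8,0,0,0,1],[0,0,1.8,0,0,0,1],[0,0,1.8,0,0,0,1],[0,0,1.8,0,0,0,1]]'
```

```text
time: 31.42
eef_pos: [612.0, -93.7, 102.9]
tcp_rot: [0.0, 0.707, 0.707, 0.0]
force: [-4.3, 1.3, 9.2]
finger_gap: 28.2
```

Contact made and red is seated. I'll release, back off and check all four.

```bash
python3 -m handwheel '[[0,0,0,0,0,0,0.55],[0,0,0,0,0,0,0.4],[0,0,0,0,0,0,0.2],[0,0,0,0,0,0,0],[0,0,0,0,0,0,0],[0,0,-4,0,0,0,0],[0,0,-15,0,0,0,0],[0,0,-35,0,0,0,0]]'; python3 -m handwheel '[[0,0,-25,0,0,0,0],[0,-5,-55,0,0,0,0],[10,-20,-90,0,0,0,0],[25,-40,-125,0,0,0,0],[45,-60,-150,0,0,0,0],[70,-80,-160,0,0,0,0],[90,-90,-163,0,0,0,0],[100,-95,-163,0,0,0,0]]';  python3 -m handwheel '[[0,0,0,0,0,0,0],[0,0,0,0,0,0,0],[0,0,0,0,0,0,0],[0,0,0,0,0,0,0],[0,0,0,0,0,0,0],[0,0,0,0,0,0,0],[0,0,0,0,0,0,0],[0,0,0,0,0,0,0]]'
python3 - <<'E'
from meas import *
cap('wrist','w11');run('w11'); cap('side','s11');cap('scene','c11');print(env.read_state()['eef_pos'],env.read_state()['force'])
E
```

```text
time: 32.08
eef_pos: [610.9, -93.5, 136.5]
tcp_rot: [-0.001, 0.707, 0.707, -0.001]
force: [-0.3, -0.2, -0.3]
finger_gap: 85.2
time: 32.75
eef_pos: [515.7, 8.0, 302.5]
tcp_rot: [0.001, 0.706, 0.708, 0.001]
force: [0.3, 0.2, 0.2]
finger_gap: 85.2
time: 33.42
eef_pos: [516.9, 6.0, 299.9]
tcp_rot: [-0.0, 0.707, 0.707, -0.0]
force: [0.2, -0.5, 0.4]
finger_gap: 85.5
w11 red px [362. 253.] area 1093 z 98.9 circle [611.7 -93.7  22.6] res 0.76 minEncl [613.3 -94.3]
w11 yellow px [379. 125.] area 1055 z 99.0 circle [625.2  54.3  22.4] res 0.31 minEncl [624.3  53.7]
w11 yellow px [234. 206.] area 154 z 77.4 circle [458.8 -31.   11.9] res 1.79 minEncl [460.5 -30.1]
w11 green px [395.  54.] area 1561 z 99.3 circle [630.9 127.5  22.6] res 0.36 minEncl [630.6 128.5]
w11 blue px [124. 160.] area 493 z 91.6 circle [347.1  19.6  22.5] res 0.28 minEncl [347.7  19.1]
w11 blue px [370. 191.] area 943 z 98.8 circle [618.5 -19.6  22.5] res 0.41 minEncl [618.9 -19.1]
[516.82727873   6.17674401 300.04677158] [0.4278994  0.30071053 0.03335126]
```

View pics/w11.png

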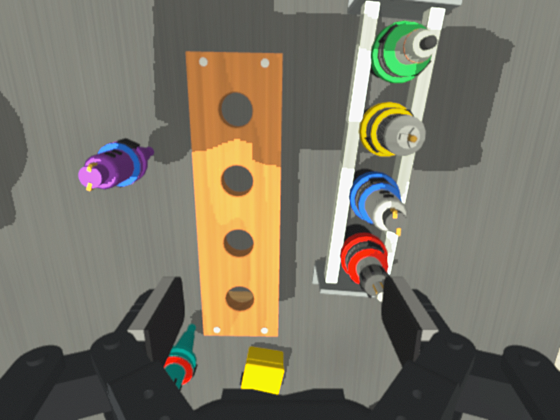

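View pics/s11.png

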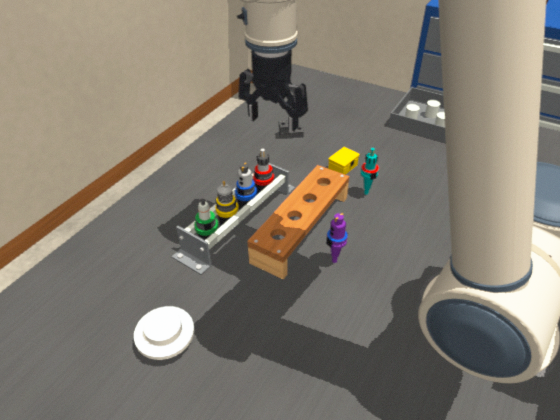

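View pics/c11.png

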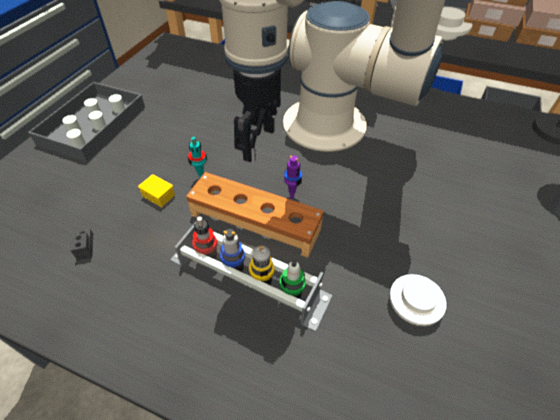

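All four holders stand in their sockets: ring z is 98.8–99.3, against 99.4–99.6 in the rack, and the centres are within 1 mm. The hub at (418,299) and the box at (156,191) are where they started, and the arm is clear, so I'm handing in.

```bash
python3 -c "
from workcell import env
env.job_done(); print(env.read_state()['time'])"
```

```text
the job is handed in; nothing more can be done
the job is handed in; nothing more can be done
```

I moved all four holders (green, blue, yellow, red) from the rack into the sockets of their own colour. Each was lowered until contact, then released. I handed the job in at about 33.6 s of the 91 s; no verdict is reported.

- **Seating:** In the last wrist picture all four ring centres were within about 1 mm of their sockets. Ring heights were 98.8 to 99.3 mm, against 99.4 to 99.6 mm when seated in the rack, so the flanges are fully down. I saw no tilt in the pictures but did not measure it.
- **Surroundings:** The hub, the yellow box and both look-alikes look unmoved by eye in the final pictures. The gripper was open and clear, about 300 mm above the bench.
- **Disagreements:** The camera read heights about 1 mm too high throughout, which is within the calibration. When the held yellow and red holders were checked above their sockets, the ring fits were poor because the grip hid part of the ring. For those two I relied on the x position and the earlier measurements. One early move call was refused for badly formed rows and had no effect.

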